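# Draw one insert case from the bench dispenser

### The arm

A 7-joint arm with a two-finger parallel gripper is mounted at the origin on the work surface. World frame = base frame: x ahead of the robot, y to its left, z up, the work surface at z = 0. Lengths are in mm, angles in rad, forces in N, time in s.
With the tool pointing down it reaches from about 400 to 875 mm from the base axis. Payload 6.5 kg.
Tool frame: the origin (TCP) lies midway between the tips of the shut fingers; the grasp point (between the pads) lies 19 mm behind it; z points along the fingers, y is the direction in which the jaws open and shut (so a half turn about z gives the same grasp; the last joint's range is limited). The gripper opens to 85 mm and grips with 20 to 120 N. Pads are 22 mm wide; open, the fingers measure 114 mm over their backs; the gripper's body (76 mm by 85 mm) begins 54 mm behind the grasp point. The pads swing forward as they close: fully open they stand 13 mm farther back than shut.
Start: joints at [-1.227, 0.536, -0.004, 1.538, 0.003, 1.067, -0.071], TCP at [258.971, 596.174, 231.29] pointing down, gripper open.
Joint ranges: [-2.7, 2.7], [-0.37, 2.16], [-1.27, 1.26], [0.24, 2.4], [-1.31, 4.45], [0.19, 1.91], [-2.76, 2.76]. Speed limits (rad/s): [2.39, 2.39, 3.14, 3.14, 3.14, 3.14, 3.14].

### API

Orientations are given as [roll, pitch, yaw] about the fixed x, y, z axes, in that order (R = Rz(yaw) Ry(pitch) Rx(roll)).
In Python, from bench import arm, cams, ticket gives the robot as it stands.
- The arm moves only by the tool apply_moves, never from a script. Its argument "increments" is a list of rows, each an object of numbers: "dx", "dy", "dz": the shift along the world's x, y, z in m; "wx", "wy", "wz": the turn, a rotation vector about the world's x, y, z in rad; "jaw": the gripper's target within -1 to 1 (fully open at 1, half-way at 0, shut at -1). In form: [{"dx": .., "dy": .., "dz": .., "wx": .., "wy": .., "wz": .., "jaw": ..}, ...]. A call has 1 to 10 rows; each row shifts and turns the commanded pose from where the row before left it; what a row does not reach is not made up. A row lasts 1/10 s, in which the tool goes at most 50 mm and 8.59 degrees, less where a joint would pass 70% of its speed; a pose out of reach is approached as far as the arm can. A call is refused whole if a number of a shift passes 0.05 or a number of a turn 0.15, either way. A call with a gripper value outside its range is refused whole. The fingers move at their own pace and stop on an object; "force" is the grip in N (left out, the last holds). Time passes only in rows, so rows that do not move let the fingers close. It gives the time, the measured TCP pose, the force and the opening at its end, in the units of the state.
- arm.observe(): the state, without advancing time (a new reading comes with each control period).
- cams.grab_frame(name): name is "scene" or "top" or "wrist"; returns a dict with "frame" (384x512x3 uint8, red, green, blue), "fovy" (degrees; the focal length in pixels is half the picture's height over the tangent of half this angle, whatever the lens; pixels are square), "cx", "cy" (the principal point, pixels), "distortion" ([k1, k2, p1, p2, k3] as OpenCV has them; the pictures are not rectified), "cam_to_world" (4x4, takes a point from camera to world coordinates). Camera axes: x right, y down, z forward; pixel columns grow to the right and rows downward; lengths in mm; the calibration is good to about 2 mm. A picture is of the moment at which its call begins. There is no depth.
- ticket.job_done(): hands the job in, once; it reports no verdict.
The state is a dict: "time_s": time; "joint_positions": joint angles; "qvel": joint speeds; "joint_torque": joint torques, N m; "position": TCP position; "eef_rot": TCP orientation; "ft_force": force on the tool from outside, world axes, zero at the start; "ft_torque": the same for the moment, N m; "grip_width": finger opening in mm.
Only numpy, scipy, OpenCV 4.12 (cv2) and the standard library are available. Lean on these libraries where they do the work, as an engineer would, in place of code of your own. Each camera call takes 0.05 s, during which the arm holds its last target. There are 200 camera calls.

### The job

Draw one case of cutting inserts from the bench dispenser: hang the steel basket by its handle bar across both hook prongs below the dispenser's outlet and let go of it, then push the dispenser's sprung plunger fully home so that the lowest case drops into the basket, and let the plunger spring all the way back. Leave the basket hanging with that one case in it, and do not knock the bin, socket, chuck or bottle out of place.

Things in the scene. Friction and masses are not known exactly. Their poses are not given: they have to be found in the camera images.
- dispenser: Bench dispenser, fixed: foot plate, green pedestal and square green magazine tower 61 mm wide, 185 mm high (prong flanges 196 mm), with window slots, holding three stacked insert cases. Origin: on the table under the tower's centre, z up. Its -y axis is the push direction: plunger on the +y side, outlet and hook prongs on the -y side. Pedestal reaches y = -5 mm, foot plate (8 mm thick) y = -20 mm.
- outlet (a point): Middle of the end of the outlet lip: a steel floor 61 mm wide with 12 mm sides, that sticks out of the tower to 52 mm from its centre in the dispenser's -y. Its top (this point) is 110 mm above the table, its underside 104 mm, free space below. The hung basket's near edge lies under it, so bring the basket in from the -y side, its rim below the lip, not straight down from above.
- hook_seat (a point): Midway between the two prongs, where the basket bar's axis lies when hung: 85 mm from the tower's centre in the dispenser's -y, 179 mm above the table; the hung basket's bottom is then 20 mm above the table. Axes as the dispenser's.
- prong_ends (a point): Midway between the upturned ends of the two steel hook prongs, at the height of their tops (188 mm). The prongs (10 mm round, at x = +36 and -36 mm) slope down from the tower to a level seat (y = -74 to -96 mm, top at 175 mm) and turn up at y = -104 mm (outermost point y = -109 mm). The bar must pass over these ends, then go down on both prongs.
- magazine (a point): Centre of the tower's inner floor, 110 mm above the table, axes as the dispenser's.
- plunger (a joint): Travel of the sprung plunger in m: 0 = out (rest), 0.065 = fully home against its stop. It slides along the dispenser's -y. The spring pushes back with 4 N at rest, 10 N at full travel, and returns the plunger by itself. The case only tips off the lip over the last 10 mm or so of the travel.
- plunger_face (a point): Centre of the outer (+y) face of the plunger's round black head (36 mm diameter, 10 mm thick, on a 12 mm rod), 118.5 mm above the table, 140 mm from the tower's centre at rest; moves with the plunger. Axes as the dispenser's; push on it towards -y, e.g. with the side of closed fingers pointing down.
- basket_center (a point): Steel carrying basket (0.25 to 0.42 kg): open tray 120 mm (its x) x 100 mm (its y) x 48 mm high, 3 mm walls, with a rigid upright handle (8 mm round bar) arching over its middle, 163 mm high in all. This point is at the basket's centre, half-way up: 80 mm above its bottom. z up.
- basket_bar (a point): Middle of the handle's straight top bar, on the bar's axis, 159 mm above the basket's bottom; bar 8 mm thick, straight for 100 mm along the basket's x, then bending down into legs at x = +-58.5 mm. When hung, the bar lies along the dispenser's x (either way round).
- case_low_c (a point): Centre of the lowest grey insert case in the tower, 50 x 50 x 18 mm, 48 to 84 g: the one to be drawn.
- case_mid_c (a point): Centre of the second case in the tower, same size; stays in the tower and drops down one place.
- case_top_c (a point): Centre of the top case in the tower, same size; stays in the tower.
- bin: Open red plastic bin 90 x 80 x 50 mm without handle, bystander. Origin under its centre.
- socket: Steel socket, 48 mm diameter, 75 mm high, standing, bystander. Origin under its centre.
- chuck: Dark steel collet chuck with a bit, 56 mm diameter, 122 mm high, standing, bystander. Origin under its centre.
- oil: White plastic bottle, 52 mm diameter, 130 mm high, standing, bystander. Origin under its centre.
There are look-alikes about, which are no part of the job. What is shaped like the part that bears basket_center but blue, brown or red is not meant.

How it is judged:
By the outcome, as a careful person would: the job done as asked, in the order asked, and still so for the second after the job is handed in, with the robot touching nothing.
It also fails if it takes over 61 s, if anything falls off the work surface, if the arm or the gripper's body presses on something with over 40 N, if the wrist force passes 120 N, or if a joint passes its speed limit or range.

## Working session

There is one attempt and no reset: what is moved stays moved. The work goes in short steps, Python scripts to look and compute and a tool call to move; the robot and the scene stay as the last step left them, time stands still between calls to the robot, and variables do not carry over. Pictures are saved under pics/ and viewed, about 8 in all and at most 12, crops included, and the job is handed in when it is done.

Besides the shell and the picture viewer there is one more tool, called after "Emit:" in YAML: its name, and indented under it one key for each argument. apply_moves: Moves the arm, as the interface text tells. Its arguments: {"type":"object","properties":{"increments":{"type":"array"},"force":{"type":"number"}},"required":["increments"]}

```bash
mkdir -p pics; cat > h.py <<'E'
import numpy as np, cv2, pickle
from bench import arm, cams, ticket
def grab(n,tag):
    g=cams.grab_frame(n); pickle.dump(g,open(f'pics/{tag}.pkl','wb')); cv2.imwrite(f'pics/{tag}.png',g['frame'][:,:,::-1]); return g
def K(g):
    f=g['frame'].shape[0]/2/np.tan(np.radians(g['fovy'])/2); return np.array([[f,0,g['cx']],[0,f,g['cy']],[0,0,1.]])
def onplane(g,uv,z):
    u=cv2.undistortPoints(np.array(uv,float).reshape(-1,1,2),K(g),np.array(g['distortion'])).reshape(-1,2)
    T=np.array(g['cam_to_world']); d=np.c_[u,np.ones(len(u))]@T[:3,:3].T; o=T[:3,3]
    return o+d*((np.array(z)-o[2])/d[:,2])[:,None]
def proj(g,P):
    T=np.linalg.inv(np.array(g['cam_to_world'])); r=cv2.Rodrigues(T[:3,:3])[0]
    return cv2.projectPoints(np.array(P,float).reshape(-1,3),r,T[:3,3],K(g),np.array(g['distortion']))[0].reshape(-1,2)
def load(tag): return pickle.load(open(f'pics/{tag}.pkl','rb'))
E
python3 - <<'E'
from h import *
s=arm.observe(); print(s)
a=grab('scene','s0');b=grab('top','t0')
for g in(a,b): print(np.round(g['cam_to_world'],2).tolist(),g['fovy'],g['distortion'])
cv2.imwrite('pics/top0b.png',cv2.resize(b['frame'][:,:,::-1],(800,600),interpolation=cv2.INTER_CUBIC))
cv2.imwrite('pics/sc0b.png',cv2.resize(a['frame'][:,:,::-1],(800,600),interpolation=cv2.INTER_CUBIC))
E
```

```text
{'time_s': 0.0, 'joint_positions': array([-1.22720119,  0.53720904, -0.0044409 ,  1.53882589,  0.00264733,
        1.06732696, -0.07120526]), 'qvel': array([-0.00197628,  0.00032061, -0.00026641,  0.00086311, -0.00241773,
        0.00056051, -0.00051375]), 'joint_torque': array([-1.10392197e-03, -5.83403385e+01,  1.04789749e+00, -2.59109259e+01,
        1.22443601e-02,  9.43719002e-03,  4.22303378e-05]), 'position': array([258.75437566, 595.6003236 , 230.40372731]), 'eef_rot': array([-3.13983677e+00,  1.69344037e-04,  2.73188907e+00]), 'ft_force': array([-0.12930009,  0.27576243, -0.30109461]), 'ft_torque': array([-0.06342413,  0.01574405,  0.01306757]), 'grip_width': 85.24717742566656}
[[0.74, 0.51, -0.43, 1022.35], [0.67, -0.56, 0.49, -645.68], [0.01, -0.65, -0.76, 1012.67], [0.0, 0.0, 0.0, 1.0]] 43.72995724344007 [-0.12827794  0.          0.          0.          0.        ]
[[-0.03, -0.98, 0.19, 248.34], [-1.0, 0.02, -0.02, -53.77], [0.02, -0.19, -0.98, 1525.7], [0.0, 0.0, 0.0, 1.0]] 46.594964268858455 [-0.00205126  0.          0.          0.          0.        ]
```

View pics/top0b.png

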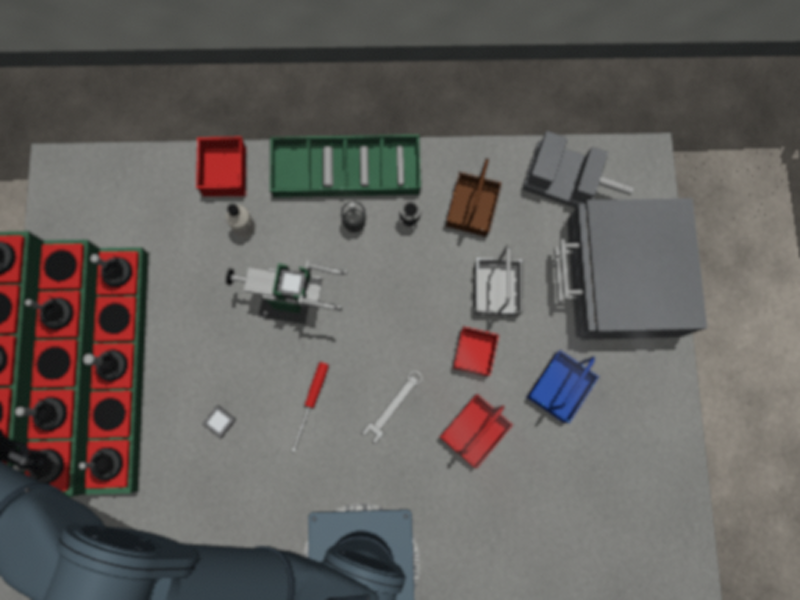

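View pics/sc0b.png

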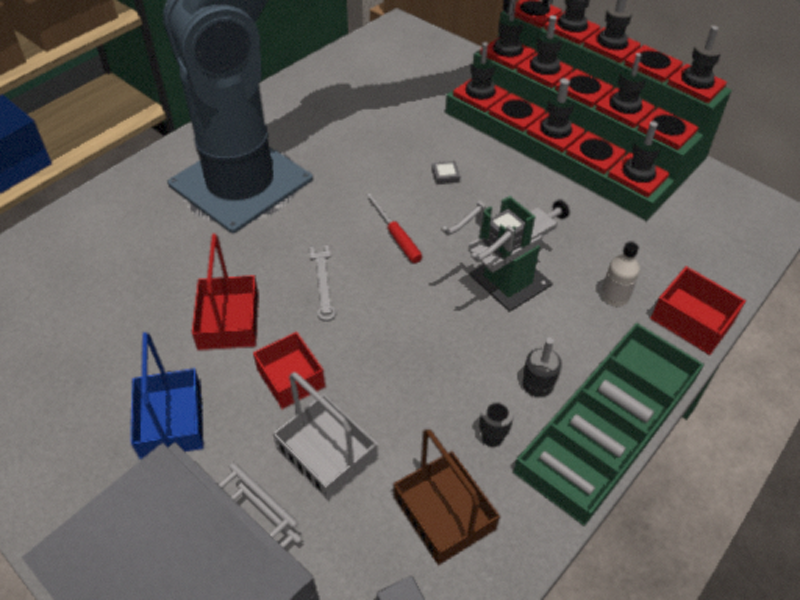

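The top view shows the dispenser near (290,285) with its plunger to the left and its prongs to the right. The steel basket is near (497,287), and its bar runs roughly along world x. Next I'll view enlarged crops.

```bash
python3 - <<'E'
from h import *
def crop(tag,x,y,w,h,k):
    f=cv2.imread(f'pics/{tag}.png')[y:y+h,x:x+w]; f=cv2.resize(f,None,fx=k,fy=k,interpolation=cv2.INTER_CUBIC)
    for i in range(0,w,10):
        cv2.line(f,(i*k,0),(i*k,6 if i%50 else 14),(0,255,255),1)
        if (x+i)%20==0: cv2.putText(f,str(x+i),(i*k,24),0,.35,(0,255,255))
    for i in range(0,h,10):
        cv2.line(f,(0,i*k),(6,i*k),(0,255,255),1)
        if (y+i)%20==0: cv2.putText(f,str(y+i),(8,i*k+4),0,.35,(0,255,255))
    return f
A=crop('t0',140,160,80,60,5);B=crop('t0',290,150,80,60,5)
C=crop('s0',280,120,100,75,4);D=crop('s0',170,230,100,75,4)
cv2.imwrite('pics/c0.png',np.vstack([np.hstack([A,B]),np.hstack([C,D])]))
E
```

```text
(no output)
```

View pics/c0.png

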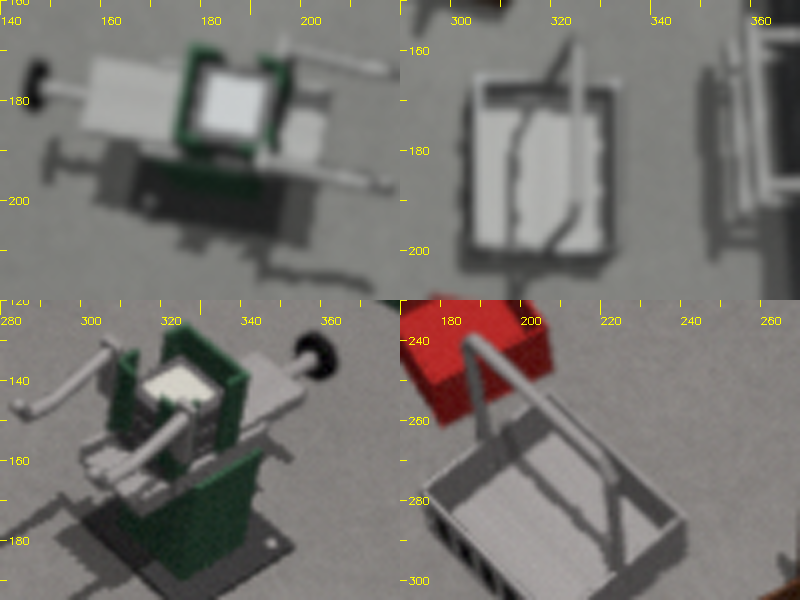

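```bash
cat > fit.py <<'E'
from h import *
from scipy.optimize import least_squares
def fit(obs,p0):
    def res(p,full=0):
        c,s=np.cos(p[2]),np.sin(p[2]); R=np.array([[c,-s,0],[s,c,0],[0,0,1]])
        r=[]
        for g,P,uv in obs: r.append((proj(g,R@np.array(P,float)+[p[0],p[1],p[3] if len(p)>3 else 0])[0]-uv))
        return np.array(r) if full else np.ravel(r)
    o=least_squares(res,p0,loss='soft_l1',x_scale=[10,10,.1,10][:len(p0)]); return o.x,res(o.x,1)
E
python3 - <<'E'
from fit import *
s,t=load('s0'),load('t0')
D=[(t,(36,-104,188),(217.5,174)),(t,(-36,-104,188),(217.5,197.2)),(t,(0,135,118.5),(147.6,177.4)),(t,(0,0,164),(186.6,181)),(t,(0,-52,110),(205,187.2)),
(s,(36,-104,186),(304,162.5)),(s,(-36,-104,186),(284.5,147.5)),(s,(0,135,118.5),(359.5,134.3)),(s,(0,0,164),(325,142))]
B=[(t,(60,50,48),(305,166)),(t,(60,-50,48),(333.6,166)),(t,(56,0,159),(325,159)),(t,(-56,0,159),(325.6,191)),
(s,(-60,50,48),(207,255)),(s,(60,50,48),(241,284)),(s,(-60,-50,48),(177,277)),(s,(56,0,158),(222.5,271)),(s,(-56,0,158),(187.5,240))]
for o,p0 in((D,[600,150,0]),(B,[600,-200,0])):
    p,r=fit(o,p0); print(np.round(p,3)); print(np.round(r,1).tolist())
E
```

```text
[ 5.66516e+02  1.22426e+02 -1.89000e-01]
[[3.2, -1.0], [-1.0, -1.6], [-0.7, -0.5], [-0.4, -0.5], [-0.8, -0.3], [-0.7, 0.0], [-0.4, -2.0], [-1.0, -0.3], [-0.8, 0.5]]
[ 5.79251e+02 -3.14327e+02 -5.60000e-02]
[[-0.3, -1.7], [0.1, -0.7], [-0.1, -2.0], [-0.7, 0.4], [0.1, -3.0], [0.8, -0.1], [-2.7, 0.7], [-0.7, 0.4], [-0.6, -0.9]]
```

Emit:
apply_moves:
  increments:
    - {"dz": 0.04,"wz": 0.03}
    - {"dx": 0.02,"dy": -0.04,"dz": 0.03,"wz": 0.03}
    - {"dx": 0.022,"dy": -0.04,"dz": 0.03,"wz": 0.03}
    - {"dx": 0.022,"dy": -0.04,"dz": 0.03,"wz": 0.03}
    - {"dx": 0.022,"dy": -0.04,"dz": 0.02,"wz": 0.03}
    - {"dx": 0.022,"dy": -0.04,"wz": 0.03}
    - {"dx": 0.022,"dy": -0.04,"wz": 0.03}
    - {"dx": 0.022,"dy": -0.04}
    - {"dx": 0.022,"dy": -0.04}
    - {"dx": 0.022,"dy": -0.04}

```text
invalid input
```

Emit:
apply_moves:
  increments:
    - {"dx": 0.022,"dy": -0.04}
    - {"dx": 0.022,"dy": -0.04}
    - {"dx": 0.022,"dy": -0.04}
    - {"dx": 0.022,"dy": -0.04}
    - {"dx": 0,"dy": -0.03}
    - {}

```text
invalid input
```

```bash
python3 - <<'E'
from h import *
g=grab('wrist','w1'); s=arm.observe(); print(s['position'],s['eef_rot'],s['joint_positions'],s['time_s'])
print(np.round(g['cam_to_world'],2).tolist(),g['fovy'])
cv2.imwrite('pics/w1b.png',cv2.resize(g['frame'][:,:,::-1],(800,600),interpolation=cv2.INTER_CUBIC))
E
```

```text
[258.78320158 595.756713   230.62159325] [-3.14029332e+00  6.94966129e-05  2.73187989e+00] [-1.22719451  0.537003   -0.00445566  1.53860909  0.00257779  1.06728734
 -0.07118624] 0.15
[[0.4, 0.88, 0.26, 192.58], [0.92, -0.38, -0.11, 623.88], [-0.0, 0.28, -0.96, 371.95], [0.0, 0.0, 0.0, 1.0]] 65.72792725896814
```

View pics/w1b.png

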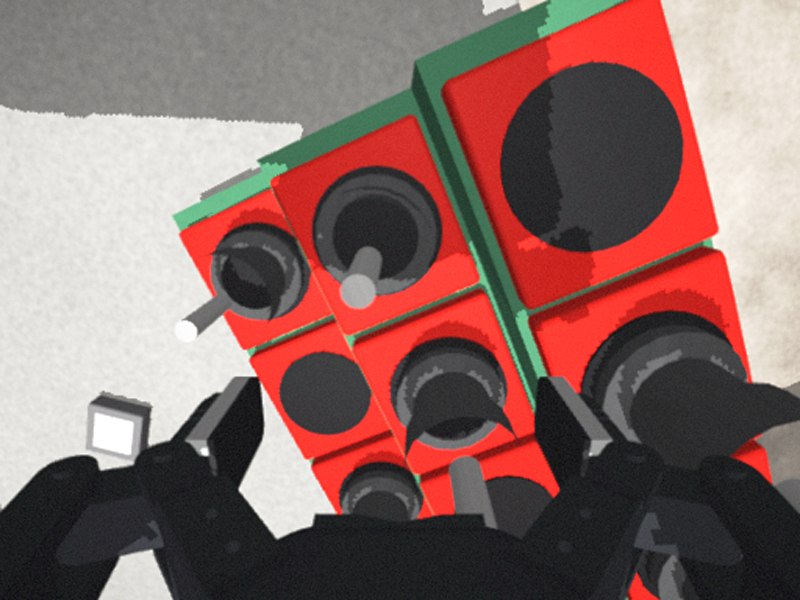

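Emit:
apply_moves:
  increments:
    - {"dx": 0,"dy": 0,"dz": 0.04,"wx": 0,"wy": 0,"wz": 0.03,"jaw": 1}
    - {"dx": 0.02,"dy": -0.04,"dz": 0.03,"wx": 0,"wy": 0,"wz": 0.03,"jaw": 1}
    - {"dx": 0.03,"dy": -0.04,"dz": 0.03,"wx": 0,"wy": 0,"wz": 0.03,"jaw": 1}
    - {"dx": 0.03,"dy": -0.04,"dz": 0.02,"wx": 0,"wy": 0,"wz": 0.03,"jaw": 1}
    - {"dx": 0.03,"dy": -0.04,"dz": 0,"wx": 0,"wy": 0,"wz": 0.03,"jaw": 1}
    - {"dx": 0.03,"dy": -0.04,"dz": 0,"wx": 0,"wy": 0,"wz": 0.03,"jaw": 1}
    - {"dx": 0.03,"dy": -0.04,"dz": 0,"wx": 0,"wy": 0,"wz": 0.03,"jaw": 1}
    - {"dx": 0.03,"dy": -0.04,"dz": 0,"wx": 0,"wy": 0,"wz": 0,"jaw": 1}
    - {"dx": 0.03,"dy": -0.04,"dz": 0,"wx": 0,"wy": 0,"wz": 0,"jaw": 1}
    - {"dx": 0.03,"dy": -0.04,"dz": 0,"wx": 0,"wy": 0,"wz": 0,"jaw": 1}

```text
time_s: 1.15
position: [511.9, 245.7, 343.4]
eef_rot: [3.142, -0.0, 2.942]
ft_force: [0.5, 0.7, -0.1]
grip_width: 85.4
```

Emit:
apply_moves:
  increments:
    - {"dx": 0.03,"dy": -0.04,"dz": 0,"wx": 0,"wy": 0,"wz": 0,"jaw": 1}
    - {"dx": 0.03,"dy": -0.04,"dz": 0,"wx": 0,"wy": 0,"wz": 0,"jaw": 1}
    - {"dx": 0.03,"dy": -0.04,"dz": 0,"wx": 0,"wy": 0,"wz": 0,"jaw": 1}
    - {"dx": 0.03,"dy": -0.03,"dz": 0,"wx": 0,"wy": 0,"wz": 0,"jaw": 1}
    - {"dx": 0,"dy": 0,"dz": 0,"wx": 0,"wy": 0,"wz": 0,"jaw": 1}
    - {"dx": 0,"dy": 0,"dz": 0,"wx": 0,"wy": 0,"wz": 0,"jaw": 1}

```text
time_s: 1.75
position: [631.1, 96.8, 342.7]
eef_rot: [-3.141, -0.001, 2.94]
ft_force: [0.1, -0.1, 0.2]
grip_width: 85.0
```

```bash
python3 - <<'E'
from h import *
g=grab('wrist','w2'); s=arm.observe(); print(s['position'],s['eef_rot'],s['joint_positions'],s['time_s'])
T=g['cam_to_world'];print(np.round(T,2).tolist())
f=cv2.resize(g['frame'][:,:,::-1],(800,600),interpolation=cv2.INTER_CUBIC)
cv2.imwrite('pics/w2b.png',f)
E
```

```text
[630.57768129  98.49211672 342.92962418] [ 3.14116009e+00 -1.30499270e-03  2.94240153e+00] [-0.37583653  0.43202181  0.2180499   1.44470621 -0.09571797  1.27624153
  1.22229438] 1.8
[[0.2, 0.94, 0.27, 560.57], [0.98, -0.19, -0.06, 110.73], [-0.0, 0.28, -0.96, 484.27], [0.0, 0.0, 0.0, 1.0]]
```

View pics/w2b.png

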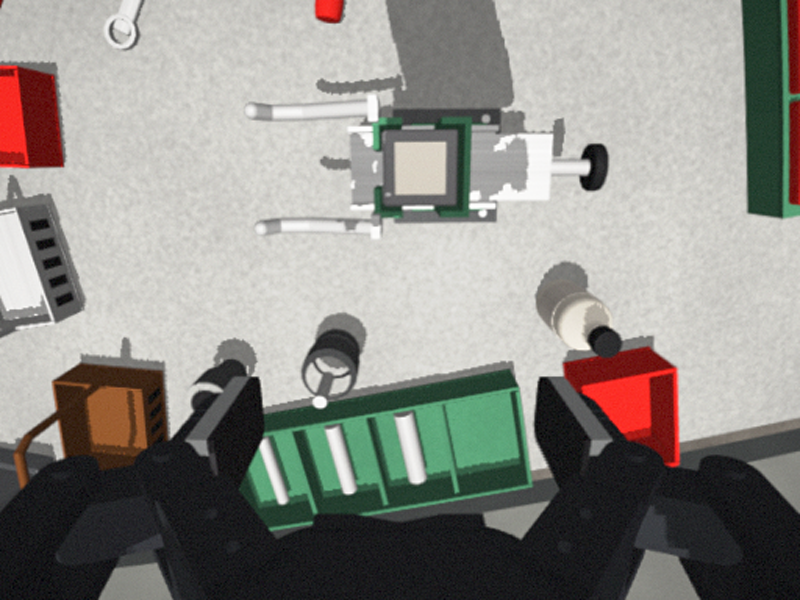

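```bash
python3 - <<'E'
from fit import *
s,t,w=load('s0'),load('t0'),load('w2')
W=[((36,-104,186),(262,228)),((-36,-104,186),(251,111)),((-30.5,30.5,185),(470,117)),((30.5,30.5,185),(470,214)),((0,0,164),(421,168)),((0,135,118.5),(596,167)),((0,80,118.5),(549,167))]
W=[(w,p,np.array(uv)*.64-.18) for p,uv in W if p[1]!=80]
D=W+[(t,(-36,-104,188),(217.8,197.2)),(t,(0,135,118.5),(147.6,177.4)),(t,(0,0,164),(186.6,181)),
(s,(36,-104,186),(304,162.5)),(s,(-36,-104,186),(284.5,147.5)),(s,(0,135,118.5),(359.5,134.3)),(s,(0,0,164),(325,142))]
for o in(W,D):
    p,r=fit(o,[566,122,-.19]); print(np.round(p,3)); print(np.round(r,1).tolist())
E
```

```text
[ 5.65127e+02  1.25032e+02 -1.87000e-01]
[[-0.5, 0.6], [-0.1, -0.4], [1.8, -0.7], [0.2, 1.8], [0.1, 0.0], [-1.2, -0.4]]
[ 5.65302e+02  1.24803e+02 -1.87000e-01]
[[-0.7, 0.8], [-0.3, -0.2], [1.6, -0.4], [0.0, 2.1], [-0.1, 0.2], [-1.4, -0.2], [-2.0, -1.2], [-1.5, -0.0], [-1.1, -0.1], [-0.5, -0.7], [-0.1, -2.7], [-0.9, -1.0], [-0.6, -0.2]]
```

Emit:
apply_moves:
  increments:
    - {"dx": 0,"dy": -0.045,"dz": 0,"wx": 0,"wy": 0,"wz": 0.03,"jaw": 1}
    - {"dx": 0,"dy": -0.045,"dz": 0,"wx": 0,"wy": 0,"wz": 0.03,"jaw": 1}
    - {"dx": 0,"dy": -0.045,"dz": 0,"wx": 0,"wy": 0,"wz": 0.03,"jaw": 1}
    - {"dx": 0,"dy": -0.045,"dz": 0,"wx": 0,"wy": 0,"wz": 0.03,"jaw": 1}
    - {"dx": 0,"dy": -0.045,"dz": 0,"wx": 0,"wy": 0,"wz": 0.02,"jaw": 1}
    - {"dx": 0,"dy": -0.045,"dz": 0,"wx": 0,"wy": 0,"wz": 0,"jaw": 1}
    - {"dx": 0,"dy": -0.045,"dz": 0,"wx": 0,"wy": 0,"wz": 0,"jaw": 1}
    - {"dx": 0,"dy": -0.045,"dz": 0,"wx": 0,"wy": 0,"wz": 0,"jaw": 1}
    - {"dx": 0,"dy": -0.045,"dz": 0,"wx": 0,"wy": 0,"wz": 0,"jaw": 1}
    - {"dx": 0,"dy": 0,"dz": 0,"wx": 0,"wy": 0,"wz": 0,"jaw": 1}

```text
time_s: 2.8
position: [628.6, -313.7, 343.1]
eef_rot: [-3.137, -0.002, 3.075]
ft_force: [-0.6, -0.3, 0.7]
grip_width: 85.3
```

```bash
python3 - <<'E'
from h import *
g=grab('wrist','w3'); s=arm.observe(); print(s['position'],s['eef_rot'],s['joint_positions'],s['time_s'])
f=cv2.resize(g['frame'][:,:,::-1],(800,600),interpolation=cv2.INTER_CUBIC)
cv2.imwrite('pics/w3b.png',f)
E
```

```text
[ 630.03385384 -309.42107268  343.13505791] [-3.14070701e+00 -8.77682854e-04  3.07840363e+00] [ 0.21279411  0.56478895  0.2994282   1.25337245 -0.1614406   1.34711646
  2.01167109] 2.85
```

View pics/w3b.png

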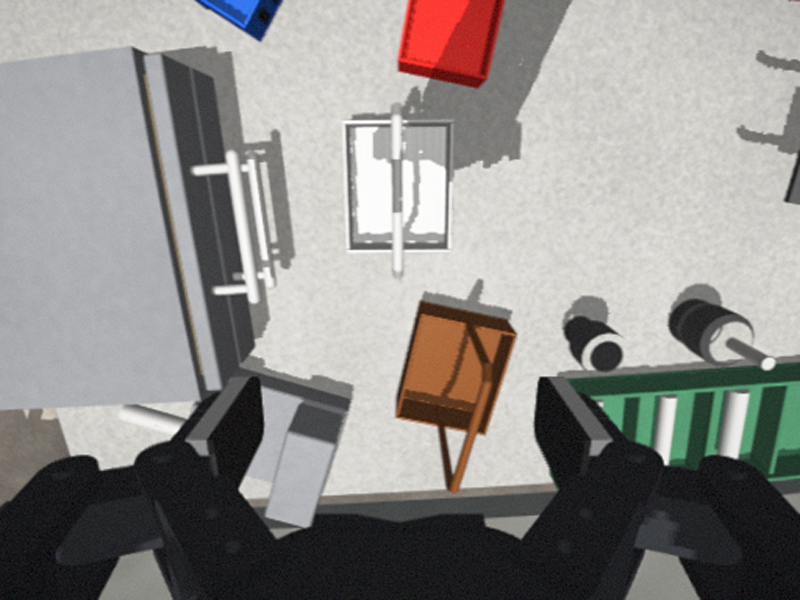

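```bash
python3 - <<'E'
from fit import *
w=load('w3')
W=[((-60,-50,48),(344,121)),((-60,50,48),(451,121)),((60,50,48),(452,251)),((60,-50,48),(347,252)),((62,0,157),(398,276)),((-62,0,157),(396.5,105))]
W=[(w,p,np.array(uv)*.64-.18) for p,uv in W]
p,r=fit(W,[579,-314,-.05]); print(np.round(p,3)); print(np.round(r,1).tolist())
a=onplane(w,[np.array(u)*.64-.18 for u in [(396.5,115),(398.5,265)]],[159,159]);print(a, np.arctan2(*(a[1]-a[0])[:2][::-1]),a.mean(0))
E
```

```text
[ 5.77065e+02 -3.11995e+02 -5.70000e-02]
[[-1.7, -0.3], [1.9, -1.1], [-0.3, 1.1], [-0.3, 1.1], [0.3, 4.6], [0.1, -2.7]]
[[ 524.25811897 -309.18862914  159.        ]
 [ 625.14289896 -314.60148783  159.        ]] -0.053602471844014316 [ 574.70050897 -311.89505849  159.        ]
```

Emit:
apply_moves:
  increments:
    - {"dx": -0.027,"dy": -0.001,"dz": 0,"wx": 0,"wy": 0,"wz": 0.008,"jaw": 1}
    - {"dx": -0.027,"dy": -0.001,"dz": 0,"wx": 0,"wy": 0,"wz": 0,"jaw": 1}
    - {"dx": 0,"dy": 0,"dz": -0.035,"wx": 0,"wy": 0,"wz": 0,"jaw": 1}
    - {"dx": 0,"dy": 0,"dz": -0.035,"wx": 0,"wy": 0,"wz": 0,"jaw": 1}
    - {"dx": 0,"dy": 0,"dz": -0.035,"wx": 0,"wy": 0,"wz": 0,"jaw": 1}
    - {"dx": 0,"dy": 0,"dz": -0.035,"wx": 0,"wy": 0,"wz": 0,"jaw": 1}
    - {"dx": 0,"dy": 0,"dz": -0.01,"wx": 0,"wy": 0,"wz": 0,"jaw": 1}
    - {"dx": 0,"dy": 0,"dz": 0,"wx": 0,"wy": 0,"wz": 0,"jaw": 1}
    - {"dx": 0,"dy": 0,"dz": 0,"wx": 0,"wy": 0,"wz": 0,"jaw": 1}

```text
time_s: 3.75
position: [578.5, -308.8, 195.3]
eef_rot: [-3.141, 0.003, 3.091]
ft_force: [0.4, -0.3, 0.2]
grip_width: 85.2
```

```bash
python3 - <<'E'
from h import *
s=arm.observe(); print(s['position'],s['eef_rot'])
g=grab('wrist','w4')
f=cv2.resize(g['frame'][:,:,::-1],(640,480),interpolation=cv2.INTER_CUBIC)
cv2.imwrite('pics/w4b.png',f)
print(proj(g,[[576,-312,159]])*1.25)
E
```

```text
[ 578.53547163 -308.75798624  195.30229028] [-3.14115604e+00  2.53722501e-03  3.09127957e+00]
[[312.93425581 273.0942561 ]]
```

View pics/w4b.png

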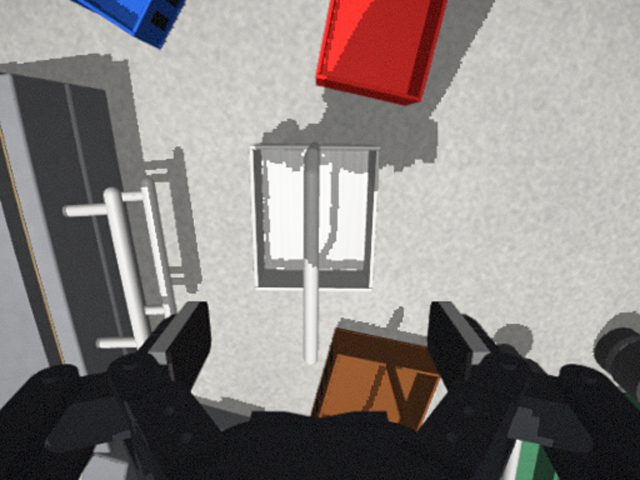

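```bash
python3 - <<'E'
from h import *
w=load('w4')
a=onplane(w,[np.array(u)*.8 for u in [(312,150),(310.5,358)]],[159,159]);print(a, np.arctan2(*(a[1]-a[0])[:2][::-1]),a.mean(0))
E
```

```text
[[ 514.60500353 -309.10325759  159.        ]
 [ 626.26238143 -316.0991294   159.        ]] -0.06257301626752106 [ 570.43369248 -312.60119349  159.        ]
```

Emit:
apply_moves:
  increments:
    - {"dx": -0.002,"dy": -0.003,"dz": 0,"wx": 0,"wy": 0,"wz": 0,"jaw": 0}
    - {"dx": 0,"dy": 0,"dz": -0.025,"wx": 0,"wy": 0,"wz": 0,"jaw": 0}
    - {"dx": 0,"dy": 0,"dz": -0.03,"wx": 0,"wy": 0,"wz": 0,"jaw": 0}
    - {"dx": 0,"dy": 0,"dz": 0,"wx": 0,"wy": 0,"wz": 0,"jaw": 0}
    - {"dx": 0,"dy": 0,"dz": 0,"wx": 0,"wy": 0,"wz": 0,"jaw": 0}

```text
time_s: 4.3
position: [575.3, -312.9, 139.5]
eef_rot: [-3.141, 0.0, 3.09]
ft_force: [-0.0, 0.0, -0.1]
grip_width: 43.2
```

```bash
python3 - <<'E'
from fit import *
w=load('w4')
W=[((-60,-50,48),(250.5,147)),((-60,50,48),(379,147.5)),((60,50,48),(372,290)),((60,-50,48),(257,289.5))]
W=[(w,p,np.array(uv)*.8) for p,uv in W]
p,r=fit(W,[579,-314,-.05]); print(np.round(p,3)); print(np.round(r,1).tolist())
print(proj(w,[[p[0]+x,p[1]-.06*x,z] for x,z in((-50,159),(-58.5,150),(50,159),(58.5,150),(62.5,145))])*1.25)
E
```

```text
[ 5.77044e+02 -3.12376e+02 -5.50000e-02]
[[-1.4, -0.8], [1.4, -0.8], [1.2, 1.8], [-1.2, 1.8]]
[[312.85719885 176.74716567]
 [313.23438119 157.21888633]
 [311.88357471 359.15622192]
 [312.08900333 362.63440054]
 [312.19962994 363.38687098]]
```

Emit:
apply_moves:
  increments:
    - {"dx": 0,"dy": 0,"dz": 0,"wx": 0,"wy": 0,"wz": 0,"jaw": -1}
    - {"dx": 0,"dy": 0,"dz": 0,"wx": 0,"wy": 0,"wz": 0,"jaw": -1}
    - {"dx": 0,"dy": 0,"dz": 0,"wx": 0,"wy": 0,"wz": 0,"jaw": -1}
    - {"dx": 0,"dy": 0,"dz": 0,"wx": 0,"wy": 0,"wz": 0,"jaw": -1}
    - {"dx": 0,"dy": 0,"dz": 0,"wx": 0,"wy": 0,"wz": 0,"jaw": -1}
    - {"dx": 0,"dy": 0,"dz": 0,"wx": 0,"wy": 0,"wz": 0,"jaw": -1}
    - {"dx": 0,"dy": 0,"dz": 0.01,"wx": 0,"wy": 0,"wz": 0,"jaw": -1}
    - {"dx": 0,"dy": 0,"dz": 0.02,"wx": 0,"wy": 0,"wz": 0,"jaw": -1}
  force: 80

```text
time_s: 5.1
position: [573.7, -311.5, 167.4]
eef_rot: [3.14, -0.004, 3.09]
ft_force: [-0.9, -0.1, -2.2]
grip_width: 5.1
```

Emit:
apply_moves:
  increments:
    - {"dx": 0,"dy": 0,"dz": 0.025,"wx": 0,"wy": 0,"wz": 0,"jaw": -1}
    - {"dx": 0,"dy": 0,"dz": 0.03,"wx": 0,"wy": 0,"wz": 0,"jaw": -1}
    - {"dx": -0.005,"dy": 0.02,"dz": 0.027,"wx": 0,"wy": 0,"wz": -0.02,"jaw": -1}
    - {"dx": -0.008,"dy": 0.035,"dz": 0,"wx": 0,"wy": 0,"wz": -0.02,"jaw": -1}
    - {"dx": -0.008,"dy": 0.035,"dz": 0,"wx": 0,"wy": 0,"wz": -0.02,"jaw": -1}
    - {"dx": -0.008,"dy": 0.035,"dz": 0,"wx": 0,"wy": 0,"wz": -0.02,"jaw": -1}
    - {"dx": -0.008,"dy": 0.035,"dz": 0,"wx": 0,"wy": 0,"wz": -0.02,"jaw": -1}
    - {"dx": -0.008,"dy": 0.035,"dz": 0,"wx": 0,"wy": 0,"wz": -0.02,"jaw": -1}
    - {"dx": -0.007,"dy": 0.025,"dz": 0,"wx": 0,"wy": 0,"wz": -0.012,"jaw": -1}
    - {"dx": 0,"dy": 0,"dz": 0,"wx": 0,"wy": 0,"wz": 0,"jaw": -1}

```text
time_s: 6.1
position: [522.1, -87.6, 250.5]
eef_rot: [3.139, -0.002, 2.964]
ft_force: [-0.2, 0.6, -2.7]
grip_width: 5.0
```

Emit:
apply_moves:
  increments:
    - {"dx": 0,"dy": 0,"dz": -0.03,"wx": 0,"wy": 0,"wz": 0,"jaw": -1}
    - {"dx": 0,"dy": 0,"dz": -0.03,"wx": 0,"wy": 0,"wz": 0,"jaw": -1}
    - {"dx": 0,"dy": 0,"dz": 0,"wx": 0,"wy": 0,"wz": 0,"jaw": -1}
    - {"dx": 0,"dy": 0,"dz": 0,"wx": 0,"wy": 0,"wz": 0,"jaw": -1}

```text
time_s: 6.5
position: [523.0, -93.0, 190.9]
eef_rot: [-3.141, -0.001, 2.957]
ft_force: [-0.5, 0.3, -1.8]
grip_width: 5.3
```

```bash
python3 - <<'E'
from h import *
s=arm.observe(); print(s['position'],s['eef_rot'],s['ft_force'],s['ft_torque'])
g=grab('wrist','w5');a=grab('scene','s5')
f=g['frame'][:,:,::-1]
k=cv2.resize(a['frame'][60:324,120:470,::-1],(509,384),interpolation=cv2.INTER_CUBIC)
k=cv2.resize(np.hstack([f,k]),(800,301),interpolation=cv2.INTER_AREA)
F=cv2.resize(f,(800,600))
cv2.imwrite('pics/w5b.png',np.vstack([F[:290],k])[:595])
E
```

```text
[523.02374741 -93.02776283 190.92968973] [-3.14112539e+00 -6.52824063e-04  2.95717702e+00] [-0.46596007  0.30366189 -1.79361202] [ 0.00059558 -0.07155949 -0.00387832]
```

View pics/w5b.png

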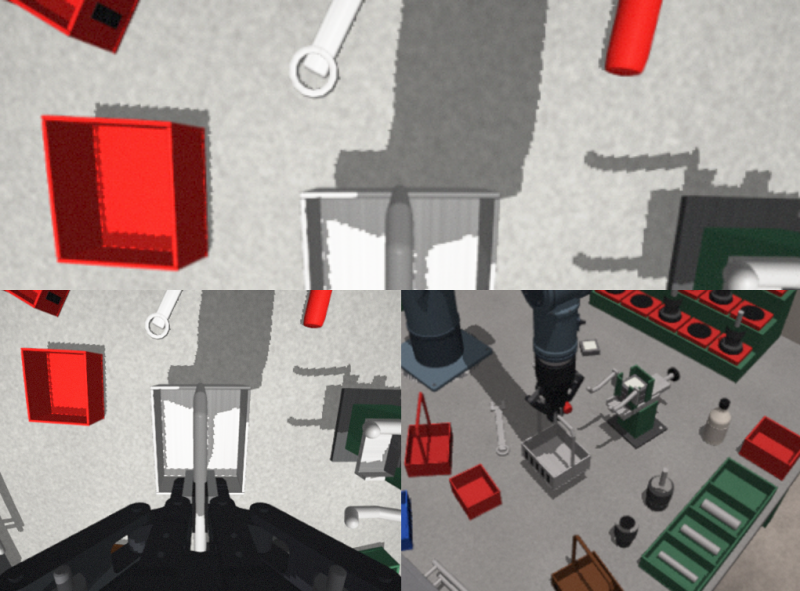

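```bash
python3 - <<'E'
from h import *
w=load('w5')
print(onplane(w,[(469,176),(446,288)],[186,186]), proj(w,[(510.5,29.5,186),(581.2,16.1,186)]))
cv2.imwrite('pics/w5c.png',cv2.resize(w['frame'][120:384,200:512,::-1],(780,660))[:600])
E
```

```text
[[506.0574131   22.86049886 186.        ]
 [572.19653594  11.00064615 186.        ]] [[480.97283529 181.91120049]
 [454.01420055 299.17311228]]
```

View pics/w5c.png

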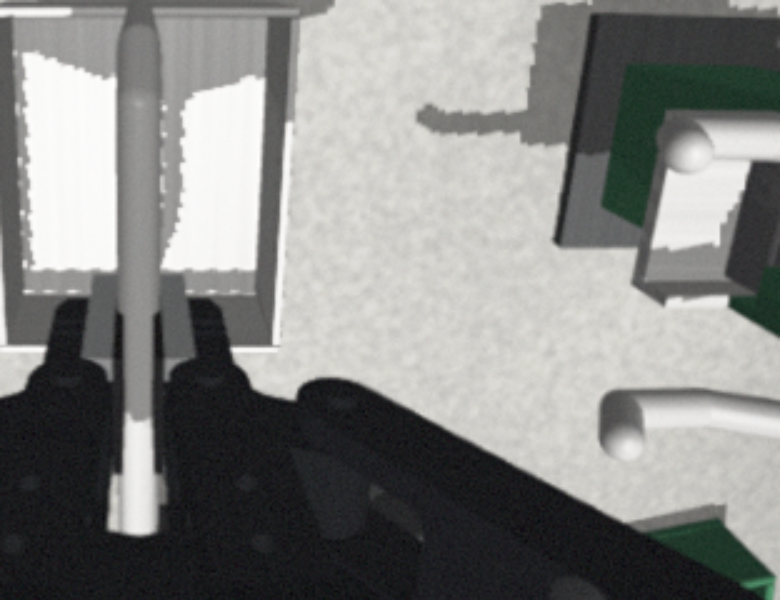

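Emit:
apply_moves:
  increments:
    - {"dx": 0,"dy": 0,"dz": -0.007,"wx": 0,"wy": 0,"wz": 0,"jaw": -1}
    - {"dx": 0.0035,"dy": 0.019,"dz": 0,"wx": 0,"wy": 0,"wz": 0,"jaw": -1}
    - {"dx": 0.0035,"dy": 0.019,"dz": 0,"wx": 0,"wy": 0,"wz": 0,"jaw": -1}
    - {"dx": 0.0035,"dy": 0.019,"dz": 0,"wx": 0,"wy": 0,"wz": 0,"jaw": -1}
    - {"dx": 0.0035,"dy": 0.019,"dz": 0,"wx": 0,"wy": 0,"wz": 0,"jaw": -1}
    - {"dx": 0,"dy": 0,"dz": 0,"wx": 0,"wy": 0,"wz": 0,"jaw": -1}
    - {"dx": 0,"dy": 0,"dz": 0,"wx": 0,"wy": 0,"wz": 0,"jaw": -1}

```text
time_s: 7.3
position: [537.4, -16.5, 183.8]
eef_rot: [-3.141, 0.001, 2.959]
ft_force: [-0.3, -1.2, -2.6]
grip_width: 5.3
```

```bash
python3 - <<'E'
from h import *
s=arm.observe(); print(s['position'],s['eef_rot'],s['ft_force'])
g=grab('wrist','w6');a=grab('scene','s6')
cv2.imwrite('pics/w6b.png',np.hstack([cv2.resize(g['frame'][120:384,200:500,::-1],(400,352)),cv2.resize(a['frame'][80:256,210:410,::-1],(400,352),interpolation=cv2.INTER_CUBIC)]))
E
```

```text
[537.39671191 -16.54132328 183.78557826] [-3.14148399e+00  8.14660273e-04  2.95867011e+00] [-0.3355941  -1.24590255 -2.64173917]
```

View pics/w6b.png

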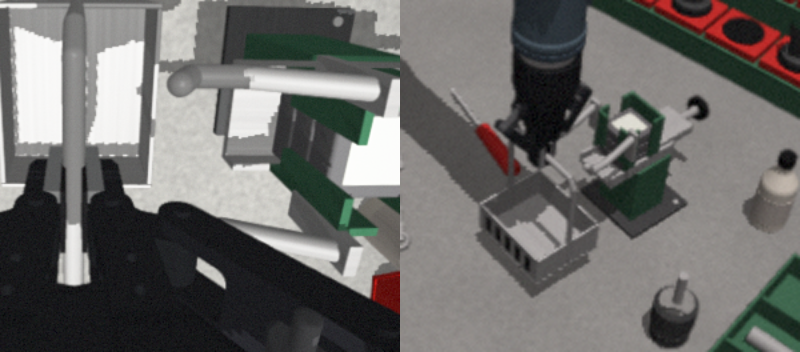

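Emit:
apply_moves:
  increments:
    - {"dx": 0.0035,"dy": 0.019,"dz": 0,"wx": 0,"wy": 0,"wz": 0,"jaw": -1}
    - {"dx": 0.0035,"dy": 0.019,"dz": 0,"wx": 0,"wy": 0,"wz": 0,"jaw": -1}
    - {"dx": 0.003,"dy": 0.019,"dz": 0,"wx": 0,"wy": 0,"wz": 0,"jaw": -1}
    - {"dx": 0,"dy": 0,"dz": 0,"wx": 0,"wy": 0,"wz": 0,"jaw": -1}
    - {"dx": 0,"dy": 0,"dz": 0,"wx": 0,"wy": 0,"wz": 0,"jaw": -1}

```text
time_s: 7.9
position: [547.0, 39.5, 183.4]
eef_rot: [-3.141, 0.0, 2.957]
ft_force: [-0.4, 0.3, -2.6]
grip_width: 5.3
```

Emit:
apply_moves:
  increments:
    - {"dx": 0,"dy": 0,"dz": -0.01,"wx": 0,"wy": 0,"wz": 0,"jaw": -1}
    - {"dx": 0,"dy": 0,"dz": -0.008,"wx": 0,"wy": 0,"wz": 0,"jaw": -1}
    - {"dx": 0,"dy": 0,"dz": -0.004,"wx": 0,"wy": 0,"wz": 0,"jaw": -1}
    - {"dx": 0,"dy": 0,"dz": 0,"wx": 0,"wy": 0,"wz": 0,"jaw": -1}
    - {"dx": 0,"dy": 0,"dz": 0,"wx": 0,"wy": 0,"wz": 0,"jaw": -1}

```text
time_s: 8.4
position: [547.1, 40.4, 161.3]
eef_rot: [-3.141, -0.0, 2.958]
ft_force: [-0.6, -0.7, -2.8]
grip_width: 5.3
```

Emit:
apply_moves:
  increments:
    - {"dx": 0,"dy": 0,"dz": -0.002,"wx": 0,"wy": 0,"wz": 0,"jaw": -1}
    - {"dx": 0,"dy": 0,"dz": 0,"wx": 0,"wy": 0,"wz": 0,"jaw": -1}
    - {"dx": 0,"dy": 0,"dz": 0,"wx": 0,"wy": 0,"wz": 0,"jaw": -1}

```text
time_s: 8.7
position: [547.5, 40.6, 159.9]
eef_rot: [3.141, 0.001, 2.958]
ft_force: [-0.8, 0.2, 0.6]
grip_width: 5.1
```

```bash
python3 - <<'E'
from h import *
s=arm.observe(); print(s['position'],s['ft_force'],s['ft_torque'])
E
```

```text
[547.53393884  40.58560786 159.87449076] [-0.81176613  0.21502315  0.55246172] [-0.05817477  0.03299612  0.03239496]
```

Emit:
apply_moves:
  increments:
    - {"dx": 0,"dy": 0,"dz": 0,"wx": 0,"wy": 0,"wz": 0,"jaw": -0.8}
    - {"dx": 0,"dy": 0,"dz": 0,"wx": 0,"wy": 0,"wz": 0,"jaw": -0.7}
    - {"dx": 0,"dy": 0,"dz": 0,"wx": 0,"wy": 0,"wz": 0,"jaw": -0.5}
    - {"dx": 0,"dy": 0,"dz": 0,"wx": 0,"wy": 0,"wz": 0,"jaw": -0.4}
    - {"dx": 0,"dy": 0,"dz": 0,"wx": 0,"wy": 0,"wz": 0,"jaw": -0.4}
    - {"dx": 0,"dy": 0,"dz": 0,"wx": 0,"wy": 0,"wz": 0,"jaw": -0.4}

```text
time_s: 9.3
position: [547.1, 40.6, 159.4]
eef_rot: [3.142, 0.0, 2.958]
ft_force: [-0.1, 0.8, 0.3]
grip_width: 25.7
```

Emit:
apply_moves:
  increments:
    - {"dx": 0,"dy": 0,"dz": 0.015,"wx": 0,"wy": 0,"wz": 0,"jaw": -0.4}
    - {"dx": 0,"dy": 0,"dz": 0.025,"wx": 0,"wy": 0,"wz": 0,"jaw": -0.4}
    - {"dx": 0,"dy": 0,"dz": 0.04,"wx": 0,"wy": 0,"wz": 0,"jaw": -0.4}
    - {"dx": 0,"dy": 0,"dz": 0.04,"wx": 0,"wy": 0,"wz": 0,"jaw": -0.4}
    - {"dx": 0,"dy": 0,"dz": 0.03,"wx": 0,"wy": 0,"wz": 0,"jaw": -1}
    - {"dx": 0,"dy": 0,"dz": 0,"wx": 0,"wy": 0,"wz": 0,"jaw": -1}
    - {"dx": 0,"dy": 0,"dz": 0,"wx": 0,"wy": 0,"wz": 0,"jaw": -1}

```text
time_s: 10.0
position: [547.3, 40.6, 309.8]
eef_rot: [3.141, 0.001, 2.958]
ft_force: [-0.2, -0.8, -0.3]
grip_width: 0.0
```

```bash
python3 - <<'E'
from h import *
s=arm.observe(); print(s['position'],s['ft_force'],s['time_s'])
g=grab('wrist','w7');a=grab('scene','s7')
cv2.imwrite('pics/w7b.png',np.hstack([cv2.resize(g['frame'][:,:,::-1],(470,352)),cv2.resize(a['frame'][80:256,230:395,::-1],(330,352),interpolation=cv2.INTER_CUBIC)]))
E
```

```text
[547.25842317  40.63879349 309.78534958] [-0.24630253 -0.75591351 -0.34172013] 10.0
```

View pics/w7b.png

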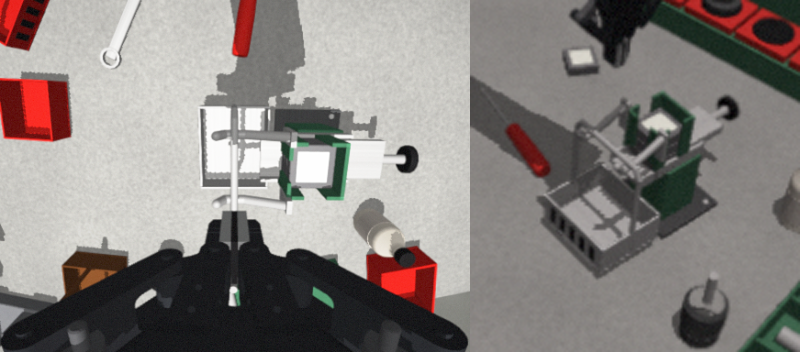

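The basket hangs on both prongs with its bar level and its near edge under the lip. Next I'll work out the push geometry and the bottle clearance.

```bash
python3 - <<'E'
from h import *
w=load('w2'); o=np.array([564.6,124]); y=-.187; R=np.array([[np.cos(y),-np.sin(y)],[np.sin(y),np.cos(y)]])
for n,uv,z in(('cap',(604,341),130),('botbase',(575,300),20),('rack',(748,215),30),('head',(596,166),125)):
    P=onplane(w,[np.array(uv)*.64],[z])[0,:2]; print(n,P.round(),(R.T@(P-o)).round())
for yd in(185,140,75): print(yd,(o+R@[0,yd]).round(1))
# plunger head in w7 by darkness, image right half
g=load('w7'); f=g['frame'].astype(int); m=(f.max(2)<50).astype(np.uint8); m[220:]=0
n,l,st,c=cv2.connectedComponentsWithStats(m)
for i in range(1,n):
    if st[i,4]>60: print(st[i],c[i].round(1),(R.T@(onplane(g,[c[i]],[118.5])[0,:2]-o)).round(1))
E
```

```text
cap [730. 249.] [139. 154.]
botbase [730. 265.] [137. 170.]
rack [674. 444.] [ 47. 335.]
head [590. 257.] [  0. 135.]
185 [599.  305.8]
140 [590.6 261.6]
75 [578.5 197.7]
[ 28   7  16  11 102] [35.3 12. ] [-169.9 -314. ]
[23 21 15 10 98] [29.6 25.8] [-156.9 -322.3]
[17 35 15 10 95] [24.2 39.5] [-143.6 -330.7]
[432 159  23  29 427] [444.5 173. ] [1.000e-01 1.367e+02]
```

Emit:
apply_moves:
  increments:
    - {"dx": 0,"dy": 0.02,"dz": 0,"wx": 0,"wy": 0,"wz": -0.14,"jaw": -1}
    - {"dx": 0.005,"dy": 0.035,"dz": 0,"wx": 0,"wy": 0,"wz": -0.14,"jaw": -1}
    - {"dx": 0.006,"dy": 0.035,"dz": 0,"wx": 0,"wy": 0,"wz": -0.14,"jaw": -1}
    - {"dx": 0.006,"dy": 0.035,"dz": 0,"wx": 0,"wy": 0,"wz": -0.14,"jaw": -1}
    - {"dx": 0.006,"dy": 0.035,"dz": 0,"wx": 0,"wy": 0,"wz": -0.14,"jaw": -1}
    - {"dx": 0.007,"dy": 0.035,"dz": 0,"wx": 0,"wy": 0,"wz": -0.14,"jaw": -1}
    - {"dx": 0.007,"dy": 0.035,"dz": 0,"wx": 0,"wy": 0,"wz": -0.14,"jaw": -1}
    - {"dx": 0.008,"dy": 0.03,"dz": 0,"wx": 0,"wy": 0,"wz": -0.14,"jaw": -1}
    - {"dx": 0.007,"dy": 0.005,"dz": 0,"wx": 0,"wy": 0,"wz": -0.14,"jaw": -1}
    - {"dx": 0,"dy": 0,"dz": 0,"wx": 0,"wy": 0,"wz": -0.14,"jaw": -1}

```text
time_s: 11.1
position: [598.5, 307.3, 306.9]
eef_rot: [-3.139, 0.002, 1.555]
ft_force: [0.6, -0.4, -0.4]
grip_width: 0.1
```

Emit:
apply_moves:
  increments:
    - {"dx": 0,"dy": 0,"dz": 0,"wx": 0,"wy": 0,"wz": -0.14,"jaw": -1}
    - {"dx": 0,"dy": 0,"dz": 0,"wx": 0,"wy": 0,"wz": -0.033,"jaw": -1}
    - {"dx": 0,"dy": 0,"dz": 0,"wx": 0,"wy": 0,"wz": 0,"jaw": -1}
    - {"dx": 0,"dy": 0,"dz": 0,"wx": 0,"wy": 0,"wz": 0,"jaw": -1}

```text
time_s: 11.5
position: [598.9, 305.4, 308.8]
eef_rot: [-3.141, 0.001, 1.387]
ft_force: [1.5, 1.3, 0.7]
grip_width: -0.2
```

Emit:
apply_moves:
  increments:
    - {"dx": 0,"dy": 0,"dz": -0.04,"wx": 0,"wy": 0,"wz": 0,"jaw": -1}
    - {"dx": 0,"dy": 0,"dz": -0.04,"wx": 0,"wy": 0,"wz": 0,"jaw": -1}
    - {"dx": 0,"dy": 0,"dz": -0.04,"wx": 0,"wy": 0,"wz": 0,"jaw": -1}
    - {"dx": 0,"dy": 0,"dz": -0.04,"wx": 0,"wy": 0,"wz": 0,"jaw": -1}
    - {"dx": 0,"dy": 0,"dz": -0.04,"wx": 0,"wy": 0,"wz": 0,"jaw": -1}
    - {"dx": 0,"dy": 0,"dz": 0,"wx": 0,"wy": 0,"wz": 0,"jaw": -1}
    - {"dx": 0,"dy": 0,"dz": 0,"wx": 0,"wy": 0,"wz": 0,"jaw": -1}
    - {"dx": -0.0028,"dy": -0.0147,"dz": 0,"wx": 0,"wy": 0,"wz": 0,"jaw": -1}
    - {"dx": -0.0019,"dy": -0.0098,"dz": 0,"wx": 0,"wy": 0,"wz": 0,"jaw": -1}
    - {"dx": 0,"dy": 0,"dz": 0,"wx": 0,"wy": 0,"wz": 0,"jaw": -1}

```text
time_s: 12.5
position: [595.5, 278.1, 111.4]
eef_rot: [3.139, -0.0, 1.381]
ft_force: [0.6, -0.4, -0.0]
grip_width: 0.3
```

Emit:
apply_moves:
  increments:
    - {"dx": -0.0009,"dy": -0.005,"dz": 0,"wx": 0,"wy": 0,"wz": 0,"jaw": -1}
    - {"dx": -0.0009,"dy": -0.005,"dz": 0,"wx": 0,"wy": 0,"wz": 0,"jaw": -1}
    - {"dx": -0.0009,"dy": -0.005,"dz": 0,"wx": 0,"wy": 0,"wz": 0,"jaw": -1}
    - {"dx": 0,"dy": 0,"dz": 0,"wx": 0,"wy": 0,"wz": 0,"jaw": -1}
    - {"dx": 0,"dy": 0,"dz": 0,"wx": 0,"wy": 0,"wz": 0,"jaw": -1}

```text
time_s: 13.0
position: [592.0, 267.5, 110.0]
eef_rot: [3.141, -0.002, 1.386]
ft_force: [0.2, 3.9, 4.4]
grip_width: 0.0
```

Emit:
apply_moves:
  increments:
    - {"dx": -0.0019,"dy": -0.0098,"dz": 0,"wx": 0,"wy": 0,"wz": 0,"jaw": -1}
    - {"dx": -0.0019,"dy": -0.0098,"dz": 0,"wx": 0,"wy": 0,"wz": 0,"jaw": -1}
    - {"dx": -0.0019,"dy": -0.0098,"dz": 0,"wx": 0,"wy": 0,"wz": 0,"jaw": -1}
    - {"dx": -0.0019,"dy": -0.0098,"dz": 0,"wx": 0,"wy": 0,"wz": 0,"jaw": -1}
    - {"dx": 0,"dy": 0,"dz": 0,"wx": 0,"wy": 0,"wz": 0,"jaw": -1}
    - {"dx": 0,"dy": 0,"dz": 0,"wx": 0,"wy": 0,"wz": 0,"jaw": -1}

```text
time_s: 13.6
position: [584.6, 229.3, 110.0]
eef_rot: [3.141, -0.003, 1.386]
ft_force: [0.7, 7.7, 3.3]
grip_width: 0.4
```

Emit:
apply_moves:
  increments:
    - {"dx": -0.0015,"dy": -0.0079,"dz": 0,"wx": 0,"wy": 0,"wz": 0,"jaw": -1}
    - {"dx": -0.0015,"dy": -0.0079,"dz": 0,"wx": 0,"wy": 0,"wz": 0,"jaw": -1}
    - {"dx": 0,"dy": 0,"dz": 0,"wx": 0,"wy": 0,"wz": 0,"jaw": -1}
    - {"dx": 0,"dy": 0,"dz": 0,"wx": 0,"wy": 0,"wz": 0,"jaw": -1}

```text
time_s: 14.0
position: [581.7, 214.3, 110.1]
eef_rot: [3.14, -0.004, 1.387]
ft_force: [0.6, 9.3, 2.2]
grip_width: -0.2
```

Emit:
apply_moves:
  increments:
    - {"dx": -0.0009,"dy": -0.005,"dz": 0,"wx": 0,"wy": 0,"wz": 0,"jaw": -1}
    - {"dx": -0.0004,"dy": -0.002,"dz": 0,"wx": 0,"wy": 0,"wz": 0,"jaw": -1}
    - {"dx": 0,"dy": 0,"dz": 0,"wx": 0,"wy": 0,"wz": 0,"jaw": -1}
    - {"dx": 0,"dy": 0,"dz": 0,"wx": 0,"wy": 0,"wz": 0,"jaw": -1}

```text
time_s: 14.4
position: [580.7, 209.1, 110.1]
eef_rot: [3.14, -0.006, 1.388]
ft_force: [2.7, 11.4, 1.0]
grip_width: -0.0
```

Emit:
apply_moves:
  increments:
    - {"dx": -0.0004,"dy": -0.002,"dz": 0,"wx": 0,"wy": 0,"wz": 0,"jaw": -1}
    - {"dx": 0,"dy": 0,"dz": 0,"wx": 0,"wy": 0,"wz": 0,"jaw": -1}
    - {"dx": 0,"dy": 0,"dz": 0,"wx": 0,"wy": 0,"wz": 0,"jaw": -1}

```text
time_s: 14.7
position: [580.6, 209.1, 110.2]
eef_rot: [3.139, -0.008, 1.389]
ft_force: [3.4, 16.1, -1.6]
grip_width: 0.1
```

Emit:
apply_moves:
  increments:
    - {"dx": -0.0002,"dy": -0.001,"dz": 0,"wx": 0,"wy": 0,"wz": 0,"jaw": -1}
    - {"dx": 0,"dy": 0,"dz": 0,"wx": 0,"wy": 0,"wz": 0,"jaw": -1}
    - {"dx": 0,"dy": 0,"dz": 0,"wx": 0,"wy": 0,"wz": 0,"jaw": -1}
    - {"dx": 0,"dy": 0,"dz": 0,"wx": 0,"wy": 0,"wz": 0,"jaw": -1}
    - {"dx": 0,"dy": 0,"dz": 0,"wx": 0,"wy": 0,"wz": 0,"jaw": -1}

```text
time_s: 15.2
position: [580.6, 209.1, 110.2]
eef_rot: [3.139, -0.01, 1.39]
ft_force: [5.0, 18.9, -2.7]
grip_width: -0.2
```

Emit:
apply_moves:
  increments:
    - {"dx": 0.0028,"dy": 0.0147,"dz": 0,"wx": 0,"wy": 0,"wz": 0,"jaw": -1}
    - {"dx": 0.0028,"dy": 0.0147,"dz": 0,"wx": 0,"wy": 0,"wz": 0,"jaw": -1}
    - {"dx": 0.0028,"dy": 0.0147,"dz": 0,"wx": 0,"wy": 0,"wz": 0,"jaw": -1}
    - {"dx": 0.0028,"dy": 0.0147,"dz": 0,"wx": 0,"wy": 0,"wz": 0,"jaw": -1}
    - {"dx": 0.0028,"dy": 0.0147,"dz": 0,"wx": 0,"wy": 0,"wz": 0,"jaw": -1}
    - {"dx": 0.0028,"dy": 0.0147,"dz": 0,"wx": 0,"wy": 0,"wz": 0,"jaw": -1}
    - {"dx": 0.0028,"dy": 0.0147,"dz": 0,"wx": 0,"wy": 0,"wz": 0,"jaw": -1}
    - {"dx": 0,"dy": 0,"dz": 0,"wx": 0,"wy": 0,"wz": 0,"jaw": -1}
    - {"dx": 0,"dy": 0,"dz": 0.04,"wx": 0,"wy": 0,"wz": 0,"jaw": -1}
    - {"dx": 0,"dy": 0,"dz": 0.04,"wx": 0,"wy": 0,"wz": 0,"jaw": -1}

```text
time_s: 16.2
position: [597.9, 302.5, 188.9]
eef_rot: [-3.139, 0.004, 1.384]
ft_force: [0.7, 1.0, 0.3]
grip_width: -0.1
```

Emit:
apply_moves:
  increments:
    - {"dx": 0,"dy": 0,"dz": 0.04,"wx": 0,"wy": 0,"wz": 0,"jaw": -1}
    - {"dx": 0,"dy": 0,"dz": 0.04,"wx": 0,"wy": 0,"wz": 0,"jaw": -1}
    - {"dx": 0,"dy": 0,"dz": 0.03,"wx": 0,"wy": 0,"wz": 0,"jaw": -1}
    - {"dx": 0,"dy": 0,"dz": 0,"wx": 0,"wy": 0,"wz": 0,"jaw": -1}
    - {"dx": 0,"dy": 0,"dz": 0,"wx": 0,"wy": 0,"wz": 0,"jaw": -1}

```text
time_s: 16.7
position: [599.0, 303.2, 299.7]
eef_rot: [3.141, -0.0, 1.384]
ft_force: [-0.2, 0.1, -1.2]
grip_width: -0.1
```

```bash
python3 - <<'E'
from h import *
s=arm.observe(); print(s['position'],s['ft_force'],s['time_s'])
g=grab('top','t8');a=grab('scene','s8');w=grab('wrist','w8')
A=cv2.resize(a['frame'][80:280,190:490,::-1],(800,533),interpolation=cv2.INTER_CUBIC)
cv2.imwrite('pics/f.png',np.hstack([cv2.resize(a['frame'][100:250,250:400,::-1],(500,500),interpolation=cv2.INTER_CUBIC),np.vstack([cv2.resize(g['frame'][80:230,120:330,::-1],(300,214),interpolation=cv2.INTER_CUBIC),cv2.resize(w['frame'][:,:,::-1],(300,286))])]))
E
```

```text
[599.01700719 303.15431506 299.70684047] [-0.2178349   0.14322366 -1.17225121] 16.7
```

View pics/f.png

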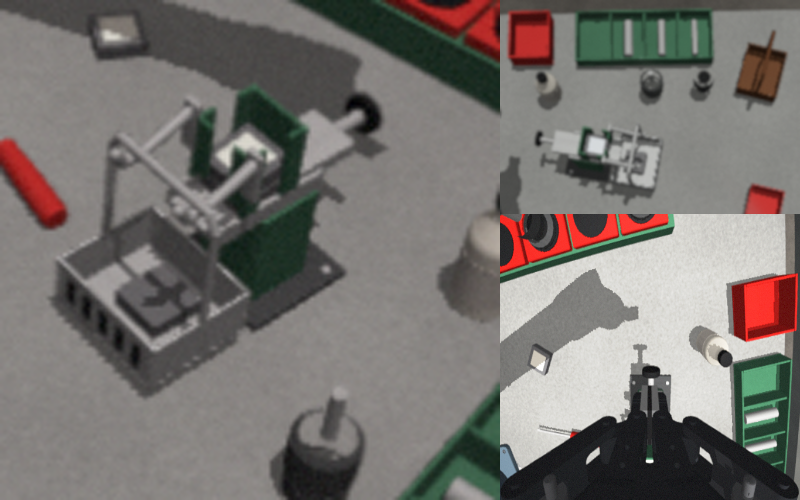

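The picture shows the case inside the hanging basket at about (160,295). I'll check numerically that the plunger is back out and the bystanders haven't moved, then hand in.

```bash
python3 - <<'E'
from h import *
for t in('s0','s8'):
    f=load(t)['frame'].astype(int); m=f.max(2)<40; y,x=np.nonzero(m[120:150,345:372]); print(t,len(x),x.mean().round(2)+345,y.mean().round(2)+120)
a,b=[cv2.GaussianBlur(load(t)['frame'],(3,3),0).astype(int) for t in('s0','s8')]
d=np.abs(a-b).max(2)
for n,(x0,x1,y0,y1) in dict(bin=(415,478,170,226),bottle=(382,412,152,198),chuck=(332,362,214,256),socket=(304,330,256,286)).items(): print(n,(d[y0:y1,x0:x1]>40).sum())
ticket.job_done()
E
```

```text
s0 52 359.29 133.48
s8 56 359.09 133.43
bin 0
bottle 0
chuck 0
socket 0
the job is handed in; nothing more can be done
```

The job is handed in, at about 17 s of the 61 s allowed. I hung the steel basket by its bar across both prongs, let go, and pushed the plunger home. The plunger stopped moving at its stop with about 19 N on the wrist, and I then backed the arm off.

- **Basket and case:** the last pictures show the basket hanging on both prongs with one case in it.
- **Plunger:** its head is back within 0.2 px of where it started in the scene view, so it has sprung fully out.
- **Bystanders:** the bin, bottle, chuck and socket show no change between the first and last scene pictures.
- **Robot:** the gripper ended clear of everything, at z = 300 mm.
- **Disagreements:** the grip read about 5 mm on the 8 mm bar throughout the carry, but the basket held level and did not slip. Basket and dispenser position estimates differed by 2–6 mm between views, within the fit's tolerance. The first two move calls were refused for missing keys, and nothing moved.

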